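Clamp an engine cylinder with a fold-away crank

TASK

Clamp the finned engine cylinder that stands loose between the jaws of the bench clamp: swing the folded crank grip up until it stands fully upright, wind the crank clockwise (seen from above) by that upright grip until the cylinder is held firmly against the fixed jaw and the crank has clearly become stiff, without forcing it further. Then fold the grip down flat on the crank arm again and let go, leaving the cylinder clamped and the other things on the bench undisturbed.

Things in the scene. Friction and masses are not known exactly. Their poses are not given: they have to be found in the camera images.
- clamp: the bench clamp, bolted down: grey base plate 130 x 330 x 20 mm, green gear box 84 x 84 mm (top 85 mm above the bench) at one end, green fixed jaw at the other. Origin on the bench under the vertical crank axis, in the middle of the gear box; z up, -y points along the base to the fixed jaw. The deck is 20 mm high.
- fixed_jaw: the fixed jaw, a green block 100 mm wide, 30 mm thick, 40 mm high on the deck, bolted at 216 to 228 mm from the crank axis (it does not yield). Origin at the deck in the middle of its gripping face, which looks to the clamp's +y; axes as the clamp's. With the cylinder against it, the cylinder's origin is at y = +38 mm here.
- crank: the crank on top of the gear box. Origin on the bench on the crank axis, +x points along the crank arm, z up. Clockwise from above winds the moving jaw towards the fixed jaw, 24 mm a turn; 0.4 to 2 turns from the start bring the cylinder against both jaws. Self-locking, stays where left: turning needs about 5 N at the grip when free, also while the jaw only pushes the loose cylinder along.
- jaw: the moving jaw: dark steel plate 94 mm wide, 14 mm thick, 40 mm high, face towards the clamp's -y; origin at the deck on its back, axes as the clamp's. Sprung (15 N per mm): once the cylinder is against both jaws the force needed at the grip rises from 5 N by 3 N a rad: 7 N at the grip is 40 N between the jaws, 7.5 to 9 N is firm and right (55 to 90 N), 17 N is forced (250 N).
- hub (a point): point on the crank axis, on top of the crank arm, 128 mm above the bench. The steel arm is 22 mm wide, 10 mm thick and reaches from the axis to 80 mm; below it there is 20 mm of free space and more, outside the 52 mm wide shaft collar.
- fold_hinge (a point): point on the horizontal fold hinge at the outer end of the crank arm, 75 mm from the crank axis, 144 mm above the bench. The hinge axis is level and square to the arm; two cheeks, 26 mm wide over all, hold it.
- grip (a point): middle of the grip, on its axis, 54 mm from the fold hinge. The grip is a straight black sleeve, 26 mm in diameter, 80 mm long (14 to 94 mm from the hinge), that revolves freely about its own length, so it can be held tight while cranking. Folded it lies along the arm, from the hinge inwards over the crank axis, its axis 144 mm above the bench; upright it ends 238 mm above the bench.
- handle (a joint): fold angle of the grip, rad: 0 folded flat along the arm, 1.571 upright against its stop. Starts at 0 to 0.12. Stiff: it stays where it is left (2 N at mid-grip moves it). Swung with the fingers kept vertical it also has to turn between the pads, so it lags behind the arc of the hand and may stop short: look, and take it again.
- cylinder: the work: aluminium engine cylinder, square foot 76 x 76 mm and 32 mm high, finned barrel 74 mm in diameter above it, 96 mm high over all, about 0.9 kg. Origin at the centre of its underside, z up; it stands on the deck between the jaws, roughly square.
- spray_can: bystander: grey spray can, 60 mm in diameter, 170 mm high, origin at its foot
- screwdriver: bystander: screwdriver 200 mm long lying on the bench
- mower_blade: bystander: flat steel mower blade 190 x 45 x 5 mm lying on the bench
- parts_tray: bystander: grey open tray 140 x 100 x 45 mm on the bench
There are look-alikes about, which are no part of the job. Of the things that look like the cylinder, the middle-sized one is meant.

How it is judged:
On the way, in this order (a step that is already met when the one before it is completed fails the run):
1. the grip has been swung up, upright (fold angle above 1.35 rad) (value of joint handle above 1.35 rad), for 0.2 s.
2. with the grip still swung out, the crank has been wound until the moving jaw presses the cylinder with more than 40 N (contact force between jaw and cylinder above 40 N and value of joint handle above 1 rad), for 0.2 s.
At the end, for the whole second after the job is handed in: The grip is folded flat on the crank arm (fold angle under 0.15 rad) and the cylinder stands upright (within 0.06 rad) and square (within 0.05 rad) against the fixed jaw (within 4 mm), at rest, pressed by the moving jaw with more than 35 N (value of joint handle below 0.15 rad and contact force between jaw and cylinder above 35 N and y of cylinder in the frame of fixed_jaw between 0.034 and 0.042 m and angle between the y axis of cylinder and the y axis of clamp, either way round below 0.05 rad and angle between cylinder's own z axis and vertical below 0.06 rad and linear speed of cylinder below 0.02 m/s); the robot touches nothing.
It fails at once if the clamp is forced: more than 250 N between the moving jaw and the cylinder (contact force between jaw and cylinder above 250 N).
It fails at once if a bystander is moved by more than 30 mm (distance of any of spray_can, screwdriver, mower_blade, parts_tray from where it was at the start of the episode above 0.03 m).
It also fails if it takes over 72 s, if anything falls off the work surface, if the arm or the gripper's body presses on something with over 40 N, if the wrist force passes 120 N, or if a joint passes its speed limit or range.

ROBOT

A 7-joint arm with a two-finger parallel gripper is mounted at the origin on the work surface. World frame = base frame: x ahead of the robot, y to its left, z up, the work surface at z = 0. Lengths are in m, angles in rad, forces in N, time in s.
With the tool pointing down it reaches from about 0.425 to 0.925 m from the base axis. Payload 6.8 kg.
Tool frame: the origin (TCP) lies on the centre line of the jaws, within the pads' length; the fingertips stand 14 mm ahead of it and the grasp point (between the pads) lies 5 mm behind it (r.nose_length is the distance from the TCP to the fingertips, in m); z points along the fingers, y is the direction in which the jaws open and shut (so a half turn about z gives the same grasp; the last joint's range is limited). The gripper opens to 85 mm and grips with 20 to 120 N. Pads are 22 mm wide; open, the fingers measure 114 mm over their backs; the gripper's body (76 mm by 85 mm) begins 54 mm behind the grasp point. The pads swing forward as they close: fully open they stand 13 mm farther back than shut.
Start: joints at [1.185, 0.477, 0.022, 1.555, -0.011, 1.109, -0.083], TCP at [0.185, -0.649, 0.245] pointing down, gripper open.
Joint ranges: [-2.96, 2.96], [-0.34, 2.1], [-1.41, 1.46], [0.24, 2.44], [-1.37, 4.51], [0.17, 1.92], [-2.96, 2.96]. Speed limits (rad/s): [2.39, 2.39, 3.14, 3.14, 3.14, 3.14, 3.14].

INTERFACE

Orientations are given as a rotation vector (axis times angle).
In Python, from bench import r, imaging, look_for, outline_of gives the robot as it stands. The module is installed in compiled form; this text tells all that it offers.
- The arm moves only by the tool carry_out, never from a script. Its arguments are lists of equal length, an entry for each row: "offset": the shift along the tool's x, y, z as a fraction of full scale, a list of three; "turn": the turn, a rotation vector about the tool's x, y, z as a fraction of full scale, a list of three. A call has 1 to 8 rows; each row is the pose to reach, as a shift and turn from the pose commanded when the call began, along the tool's axes at that moment; what a row does not reach only later rows make up. Full scale, the value 1, is 0.5 m for a shift and 1.5 rad for a turn. A row lasts 1/10 s, in which the tool goes at most 50 mm and 8.59 degrees, less where a joint would pass 70% of its speed; a pose out of reach is approached as far as the arm can. A call with a number of a shift or a turn outside -1 to 1 is refused whole. A call with a gripper value outside its range is refused whole. "hand" is the closure, from 0 (fully open) to 1 (shut), set as the call begins (left out, the last holds). The fingers move at their own pace and stop on an object; "force" is the grip in N (left out, the last holds). Time passes only in rows, so rows that repeat a pose let the fingers close. It gives the time, the measured TCP pose, the force and the opening at its end, in the units of the state.
- r.get_obs(): the state, without advancing time (a new reading comes with each control period).
- imaging.grab_frame(name): name is "scene" or "top" or "wrist"; returns a dict with "pixels" (384x512x3 uint8, red, green, blue), "fx", "fy", "cx", "cy" (pixels), "R" (3x3) and "t" (3): a world point X has camera coordinates R X + t. Camera axes: x right, y down, z forward; pixel columns grow to the right and rows downward; lengths in m; the calibration is good to about 2 mm. The wrist camera is an equidistant fisheye: a pixel r from the principal point sees the ray r / f radians off the axis. A picture is of the moment at which its call begins. There is no depth.
- r.hand_in(): hands the job in, once; it reports no verdict.
Trained networks look in the newest picture that a camera, given by its name, has taken for a name from the list of things; names that differ only in an ending like _2 or _b are one class to them, and where a whole thing is asked for, a point or a joint stands for the part that bears it (a point fixed in the world has none). Each returns a list of dicts, best first, with "score" (0 to 1); they miss things now and then, are a little off and sometimes report something else, mostly with a low value. They report only what shows in the picture. A call takes as long as a camera call. They do not tell look-alikes from the thing itself.
- look_for(query, camera): "xyz" ([x, y, z] in m, in the coordinates of the camera as it stood for that picture, good to about 4 mm: the middle of the surface that is visible of it).
- outline_of(query, camera): "region" (384x512 bool, what is visible of it).
The state is a dict: "clock": time; "joints": joint angles; "qvel": joint speeds; "tau": joint torques, N m; "tcp_pos": TCP position; "orientation": TCP orientation; "contact_force": force on the tool from outside, world axes, zero at the start; "moment": the same for the moment, N m; "grip_width": finger opening in m.
Only numpy, scipy, OpenCV 4.12 (cv2) and the standard library are available. Lean on these libraries where they do the work, as an engineer would, in place of code of your own. Each camera call takes 0.05 s, during which the arm holds its last target. There are 200 camera calls.

## Working session

There is one attempt and no reset: what is moved stays moved. The work goes in short steps, Python scripts to look and compute and a tool call to move; the robot and the scene stay as the last step left them, time stands still between calls to the robot, and variables do not carry over. Pictures are saved under pics/ and viewed, about 8 in all and at most 12, crops included, and the job is handed in when it is done.

Besides the shell and the picture viewer there is one more tool, called after "Call:" as name(argument=value, ...) on one line, values as JSON. carry_out: Moves the arm, as the interface text tells. Shift numbers are shares of 0.5 m and turn numbers shares of 1.5 rad, none past 1 either way. Its arguments: {"type":"object","properties":{"offset":{"type":"array","items":{"type":"array","items":{"type":"number","minimum":-1,"maximum":1}}},"turn":{"type":"array","items":{"type":"array","items":{"type":"number","minimum":-1,"maximum":1}}},"hand":{"type":"number"},"force":{"type":"number"}},"required":["offset","turn"]}

```bash
mkdir -p pics; cat > h.py <<'E'
import numpy as np,cv2
from scipy.spatial.transform import Rotation as Ro
from bench import r,imaging,look_for,outline_of
def save(f,n,crop=None,s=1):
    p=f["pixels"][:,:,::-1]
    if crop: p=p[crop[1]:crop[3],crop[0]:crop[2]]
    cv2.imwrite("pics/"+n,cv2.resize(p,None,fx=s,fy=s,interpolation=cv2.INTER_CUBIC))
def world(f,x): return np.array(f["R"]).T@(np.array(x)-np.array(f["t"]))
def proj(f,X):
    c=np.array(f["R"])@np.array(X)+f["t"]; return np.array([f["fx"]*c[0]/c[2]+f["cx"],f["fy"]*c[1]/c[2]+f["cy"]])
def onplane(f,uv,z):
    R=np.array(f["R"]);d=R.T@np.array([(uv[0]-f["cx"])/f["fx"],(uv[1]-f["cy"])/f["fy"],1]);o=-R.T@np.array(f["t"])
    return o+d*(z-o[2])/d[2]
def find(q,cam,f,mn=.2):
    for d in look_for(q,cam)[:4]:
        if d["score"]>mn:
            w=world(f,d["xyz"]);print(cam,q,round(d["score"],2),w.round(3),proj(f,w).round() if cam!="wrist" else "")
E
cat > a.py <<'E'
from h import *
o=r.get_obs();print(o)
fs={}
for c in ["scene","top"]:
    f=imaging.grab_frame(c)
    fs[c]=f
    for q in ["clamp","fixed_jaw","crank","jaw","hub","fold_hinge","grip","cylinder","spray_can","screwdriver","mower_blade","parts_tray"]: find(q,c,f)
a=np.vstack([fs["scene"]["pixels"],fs["top"]["pixels"]])[:,:,::-1]
cv2.imwrite("pics/s.png",fs["scene"]["pixels"][:,:,::-1]);save(fs["top"],"t.png",s=1.5)
E
python3 a.py
```

```text
{'clock': 0.0, 'joints': array([ 1.18491736,  0.47779148,  0.02238183,  1.55648316, -0.01149064,
        1.10928126, -0.08309703]), 'qvel': array([-0.00124653, -0.00089913, -0.00044674,  0.00048038,  0.00012927,
       -0.00090371, -0.00090918]), 'tau': array([-3.72219856e-04, -5.96460485e+01,  1.60767652e+00, -2.81200558e+01,
        1.24144141e-02,  9.44941188e-03, -1.62295657e-05]), 'tcp_pos': array([ 0.18489969, -0.64858266,  0.2443189 ]), 'orientation': array([-3.10957243e+00, -4.34671352e-01,  6.52279075e-04]), 'contact_force': array([-0.47584213, -0.52236042, -0.07359485]), 'moment': array([ 0.0684548 ,  0.03313384, -0.00118614]), 'grip_width': 0.0853952859079165}
scene clamp 0.92 [0.602 0.039 0.06 ] [253. 201.]
scene clamp 0.6 [0.574 0.132 0.153] [278. 172.]
scene fixed_jaw 0.74 [ 0.628 -0.123  0.056] [208. 219.]
scene crank 0.52 [0.576 0.141 0.156] [281. 171.]
scene jaw 0.58 [ 0.604 -0.004  0.059] [241. 204.]
scene hub 0.6 [0.572 0.142 0.152] [281. 171.]
scene hub 0.32 [ 0.616 -0.062  0.11 ] [224. 204.]
scene fold_hinge 0.75 [0.573 0.134 0.157] [278. 171.]
scene grip 0.45 [0
[... 687 characters left out ...]
 0.54 [0.567 0.138 0.151] [210. 198.]
top jaw 0.7 [ 0.591 -0.001  0.065] [261. 193.]
top hub 0.61 [0.562 0.141 0.156] [209. 200.]
top hub 0.25 [ 0.492 -0.413  0.02 ] [398. 230.]
top fold_hinge 0.51 [0.564 0.138 0.155] [210. 199.]
top fold_hinge 0.32 [ 0.61  -0.123  0.062] [303. 187.]
top grip 0.77 [0.566 0.129 0.16 ] [213. 198.]
top cylinder 0.84 [ 0.756 -0.09   0.065] [293. 137.]
top cylinder 0.73 [ 0.592 -0.054  0.118] [281. 191.]
top cylinder 0.64 [0.386 0.007 0.122] [257. 266.]
top spray_can 0.7 [0.652 0.387 0.162] [117. 164.]
top screwdriver 0.53 [ 0.487 -0.412  0.019] [397. 231.]
top mower_blade 0.85 [0.789 0.139 0.008] [216. 128.]
top parts_tray 0.69 [ 0.664 -0.416  0.006] [397. 173.]
```

View pics/s.png

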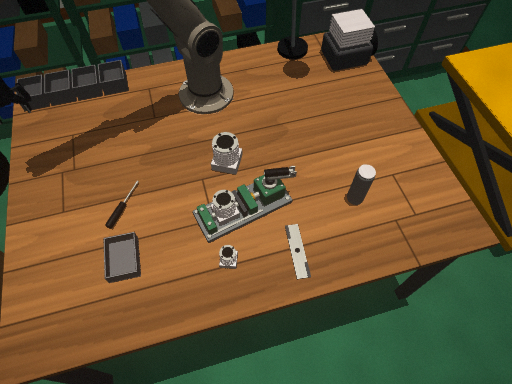

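View pics/t.png

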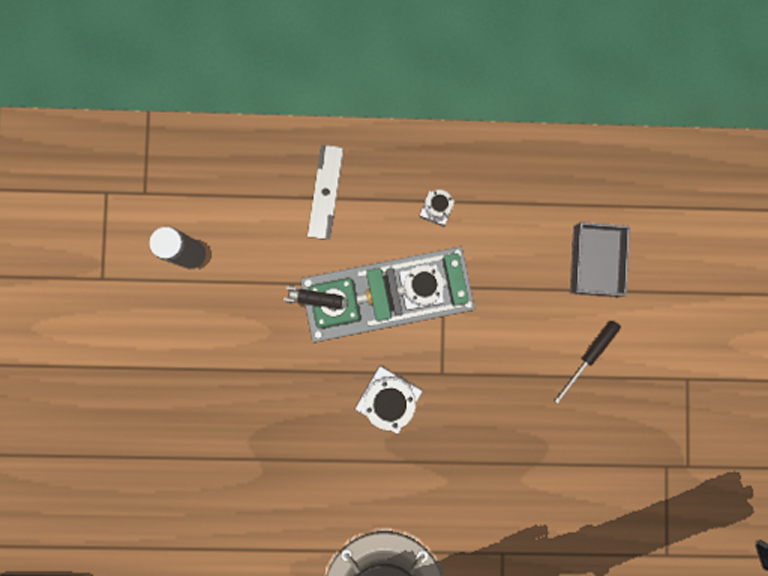

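The pictures show three finned cylinders: one in the clamp (scene 224,205), a large one near the robot (226,151) and a small one at (228,256). The one in the clamp is middle-sized, so that is the one meant. The crank is at scene (278,172), with its hinge end pointing to world +y. Next I'll take one close crop and measure the geometry.

```bash
cat > b.py <<'E'
from h import *
f=imaging.grab_frame("top"); c=(185,155,325,235)
save(f,"t2.png",c,5.5)
for q in ["grip","crank","clamp","jaw","fixed_jaw","cylinder"]:
    L=outline_of(q,"top")
    for d in L[:2]:
        m=d["region"];ys,xs=np.nonzero(m);rect=cv2.minAreaRect(np.c_[xs,ys].astype(np.float32));print(q,round(d["score"],2),len(xs),[np.round(v,1) for v in rect])
for X in [(0.57,0.12,0.144),(0.57,0.12,0.0)]: print(X,proj(f,X))
E
python3 b.py
```

```text
grip 0.58 327 [array([212.4, 199.4]), array([30.8, 11.2]), np.float64(11.3)]
grip 0.23 1768 [array([399.4, 173. ]), array([37.7, 48.1]), np.float64(3.2)]
crank 0.56 335 [array([209.9, 198.5]), array([37.1, 10. ]), np.float64(8.7)]
clamp 0.9 4169 [array([252.3, 197.3]), array([ 44.2, 121.6]), np.float64(78.4)]
clamp 0.55 1781 [array([398.9, 173. ]), array([38.5, 48.1]), np.float64(3.0)]
jaw 0.46 155 [array([262.1, 194.5]), array([32. ,  5.1]), np.float64(78.7)]
cylinder 0.85 417 [array([291.1, 137.7]), array([19.6, 23.4]), np.float64(18.4)]
cylinder 0.59 1213 [array([258.8, 267.6]), array([36.6, 36.4]), np.float64(28.3)]
(0.57, 0.12, 0.144) [217.00374232 197.25970286]
(0.57, 0.12, 0.0) [220.46734675 200.0872964 ]
```

View pics/t2.png

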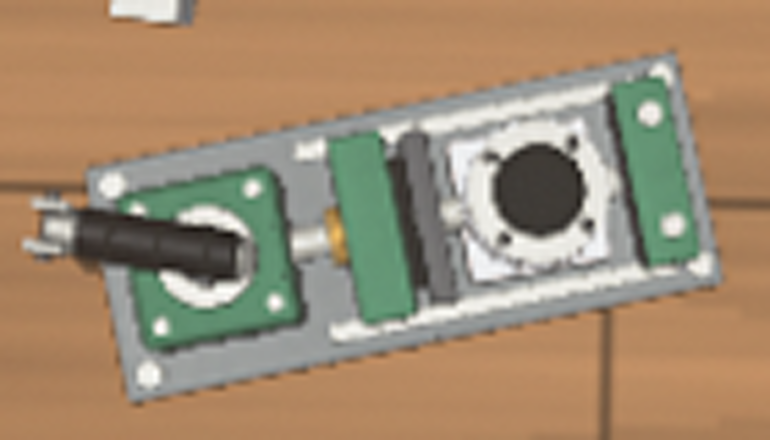

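The crop confirms the middle-sized cylinder stands loose between the jaws, with its barrel at crop (540,188). The folded grip runs from the hinge cheeks at crop (48,228) to its free end at (248,256). The gear box centre is at about (208,259).

```bash
cat > c.py <<'E'
from h import *
f=imaging.grab_frame("top")
P=lambda x,y,z: onplane(f,(185+x/5.5-.5*(1-1/5.5),155+y/5.5-.4),z)
g=np.mean([P(*c,.085) for c in [(118,205),(270,165),(302,315),(143,350)]],0)
b=np.mean([P(*c,.02) for c in [(87,170),(137,402),(720,282),(673,52)]],0)
e1=P(673,52,.02)-P(87,170,.02); print("base len",np.linalg.norm(e1),"dir",e1/np.linalg.norm(e1))
h=P(50,228,.144);e=P(248,256,.144);d=(h-e)/np.linalg.norm(h-e)
print("gear",g,"basemid",b,"hinge",h,"end",e,np.linalg.norm(h-e),"armdir",d,"axis from hinge",h-.075*d)
o=r.get_obs();R=Ro.from_rotvec(o["orientation"]).as_matrix();print(R.round(3))
a=np.arctan2(d[1],d[0]);print("arm yaw",a)
# wanted: tool y perpendicular to arm (toward +x), z down
y=np.array([d[1],-d[0],0]);z=np.array([0,0,-1.]);x=np.cross(y,z);W=np.c_[x,y,z];print(W.round(3))
t=Ro.from_matrix(R.T@W).as_rotvec();print("turn",t/1.5)
m=h-.054*d
T=m+[0,0,.1];print("mid",m,"offset",R.T@(T-o["tcp_pos"])/.5)
E
python3 c.py
```

```text
base len 0.32537881702279464 dir [ 0.22198072 -0.97505105  0.        ]
gear [0.56142157 0.10862038 0.085     ] basemid [0.58472021 0.00632513 0.02      ] hinge [0.57180859 0.18269888 0.144     ] end [0.56029882 0.08563178 0.144     ] 0.09774711231902923 armdir [0.11775052 0.99304321 0.        ] axis from hinge [0.5629773  0.10822064 0.144     ]
[[ 0.962  0.274  0.   ]
 [ 0.274 -0.962  0.   ]
 [ 0.    -0.    -1.   ]]
arm yaw 1.452771985925426
[[ 0.118  0.993  0.   ]
 [ 0.993 -0.118  0.   ]
 [ 0.     0.    -1.   ]]
turn [-6.44689194e-06 -1.72508408e-05 -7.83293263e-01]
mid [0.56545006 0.12907455 0.144     ] offset [ 1.15831966 -1.28808346  0.00262805]
```

Call:
carry_out(offset=[[0.54,-0.6,0],[0.54,-0.6,0],[0.54,-0.6,0],[0.54,-0.6,0],[0.54,-0.6,0],[0.54,-0.6,0],[0.54,-0.6,0],[0.54,-0.6,0]], turn=[[0,0,-0.1],[0,0,-0.2],[0,0,-0.3],[0,0,-0.4],[0,0,-0.5],[0,0,-0.6],[0,0,-0.7],[0,0,-0.783]], hand=0)

```text
clock: 2.5
tcp_pos: [0.3615, -0.2881, 0.2457]
orientation: [2.343, 2.092, -0.0]
contact_force: [1.4, -0.6, 0.6]
grip_width: 0.0857
```

```bash
cat > goto.py <<'E'
from h import *
import sys
T=np.array(eval(sys.argv[1]));o=r.get_obs();R=Ro.from_rotvec(o["orientation"]).as_matrix()
print(o["clock"],o["tcp_pos"].round(4),"x",R[:,0].round(3),"z",R[:,2].round(3),"F",o["contact_force"].round(1),"w",o["grip_width"].round(4))
print("offset",(R.T@(T-o["tcp_pos"])/.5).round(3))
E
python3 goto.py "(.565,.129,.245)"
```

```text
Traceback (most recent call last):
  File "goto.py", line 4, in <module>
    print(o["clock"],o["tcp_pos"].round(4),"x",R[:,0].round(3),"z",R[:,2].round(3),"F",o["contact_force"].round(1),"w",o["grip_width"].round(4))
                                                                                                                       ^^^^^^^^^^^^^^^^^^^^^
AttributeError: 'float' object has no attribute 'round'
```

```bash
sed -i 's/o\["grip_width"\].round(4)/round(o["grip_width"],4)/' goto.py
python3 goto.py "(.565,.129,.245)"
```

```text
2.5 [ 0.3615 -0.2881  0.2457] x [ 0.113  0.994 -0.001] z [ 0.001 -0.001 -1.   ] F [ 1.4 -0.6  0.6] w 0.0857
offset [0.875 0.31  0.001]
```

Call:
carry_out(offset=[[0.875,0.31,0],[0.875,0.31,0],[0.875,0.31,0],[0.875,0.31,0],[0.875,0.31,0],[0.875,0.31,0],[0.875,0.31,0],[0.875,0.31,0]], turn=[[0,0,0],[0,0,0],[0,0,0],[0,0,0],[0,0,0],[0,0,0],[0,0,0],[0,0,0]])

```text
clock: 3.3
tcp_pos: [0.5389, 0.0704, 0.2456]
orientation: [2.349, 2.085, 0.001]
contact_force: [0.1, -0.6, 0.7]
grip_width: 0.0855
```

```bash
python3 goto.py "(.565,.129,.245)"
```

```text
3.3 [0.5389 0.0704 0.2456] x [ 0.119  0.993 -0.   ] z [ 0.001 -0.    -1.   ] F [ 0.1 -0.6  0.7] w 0.0855
offset [0.123 0.038 0.001]
```

Call:
carry_out(offset=[[0.08,0.03,0],[0.123,0.038,0],[0.123,0.038,0],[0.123,0.038,0]], turn=[[0,0,0],[0,0,0],[0,0,0],[0,0,0]])

```text
clock: 3.7
tcp_pos: [0.5641, 0.1274, 0.2451]
orientation: [2.348, 2.087, -0.001]
contact_force: [0.3, -0.5, 0.2]
grip_width: 0.0854
```

```bash
cat > d.py <<'E'
from h import *
f=imaging.grab_frame("wrist");save(f,"w1.png",s=1.3)
def wp(X):
    c=np.array(f["R"])@np.array(X)+f["t"];th=np.arctan2(np.hypot(c[0],c[1]),c[2]);ph=np.arctan2(c[1],c[0])
    return 1.3*np.array([f["fx"]*th*np.cos(ph)+f["cx"],f["fy"]*th*np.sin(ph)+f["cy"]])
for n,X in dict(hinge=(.572,.1827,.144),end=(.5605,.086,.144),axis=(.5625,.1085,.128)).items(): print(n,wp(X).round())
for q in ["grip","fold_hinge","hub"]: find(q,"wrist",f)
E
python3 d.py;python3 goto.py "(.565,.129,.149)"
```

```text
hinge [337. 163.]
end [337. 313.]
axis [335. 273.]
wrist grip 0.9 [0.565 0.133 0.158] 
wrist fold_hinge 0.63 [0.565 0.136 0.153] 
wrist hub 0.64 [0.565 0.142 0.158] 
3.9 [0.5642 0.1258 0.2453] x [ 0.121  0.993 -0.001] z [ 0.    -0.001 -1.   ] F [ 0.5 -0.   0.6] w 0.0854
offset [0.007 0.001 0.193]
```

View pics/w1.png

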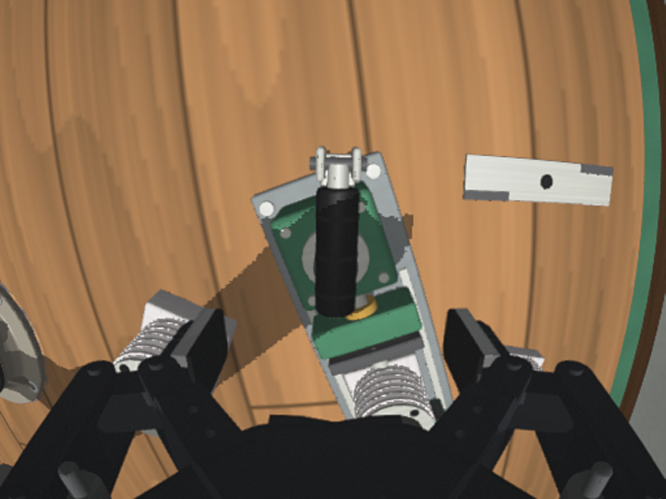

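The wrist view matches my estimates: hinge at (337,163), free end at (337,315), grip centred between the fingers. Going down to grasp.

Call:
carry_out(offset=[[0.004,0.001,0.08],[0.007,0.001,0.15],[0.007,0.001,0.206],[0.007,0.001,0.206],[0.007,0.001,0.206]], turn=[[0,0,0],[0,0,0],[0,0,0],[0,0,0],[0,0,0]])

```text
clock: 4.4
tcp_pos: [0.5654, 0.1304, 0.1429]
orientation: [2.35, 2.085, -0.0]
contact_force: [0.1, -0.1, 0.5]
grip_width: 0.0854
```

Call:
carry_out(offset=[[0,0,0],[0,0,0],[0,0,0],[0,0,0],[0,0,0],[0,0,0],[0,0,0]], turn=[[0,0,0],[0,0,0],[0,0,0],[0,0,0],[0,0,0],[0,0,0],[0,0,0]], hand=1, force=25)

```text
clock: 5.1
tcp_pos: [0.5655, 0.131, 0.1426]
orientation: [2.349, 2.085, 0.001]
contact_force: [-0.0, -0.3, 3.5]
grip_width: 0.025
```

```bash
python3 goto.py "(.572,.182,.196)"
```

```text
5.1 [0.5655 0.131  0.1426] x [0.119 0.993 0.   ] z [ 0.001  0.    -1.   ] F [-0.  -0.3  3.5] w 0.025
offset [ 0.103  0.001 -0.107]
```

Call:
carry_out(offset=[[0.0035,0,-0.027],[0.0137,0,-0.052],[0.0305,0,-0.0735],[0.052,0,-0.09],[0.077,0,-0.1],[0.104,0,-0.104],[0.112,0,-0.104],[0.112,0,-0.104]], turn=[[0,-0.05,0],[0,-0.1,0],[0,-0.16,0],[0,-0.22,0],[0,-0.28,0],[0,-0.33,0],[0,-0.33,0],[0,-0.33,0]])

```text
clock: 5.9
tcp_pos: [0.5718, 0.1871, 0.1936]
orientation: [2.067, 1.838, -0.523]
contact_force: [0.9, -0.6, -1.2]
grip_width: 0.0251
```

```bash
python3 goto.py "(.572,.187,.196)"; cat > e.py <<'E'
from h import *
import sys
n=sys.argv[1];f=imaging.grab_frame("scene");g=imaging.grab_frame("wrist")
a=cv2.resize(f["pixels"][120:240,200:360],(640,480),interpolation=cv2.INTER_CUBIC)[:,:,::-1]
b=g["pixels"][:,:,::-1]
cv2.imwrite("pics/"+n,cv2.resize(np.hstack([cv2.resize(a,(512,384)),b]),(800,300),interpolation=cv2.INTER_AREA))
for q,c,F in [("grip","scene",f),("grip","wrist",g)]: find(q,c,F)
E
python3 e.py m1.png
```

```text
5.9 [0.5718 0.1871 0.1936] x [ 0.103  0.874 -0.475] z [-0.056 -0.471 -0.88 ] F [ 0.9 -0.6 -1.2] w 0.0251
offset [-0.003  0.    -0.004]
scene grip 0.46 [0.572 0.166 0.134] [287. 172.]
wrist grip 0.71 [0.57  0.19  0.202] 
wrist grip 0.4 [0.573 0.187 0.198]
```

View pics/m1.png

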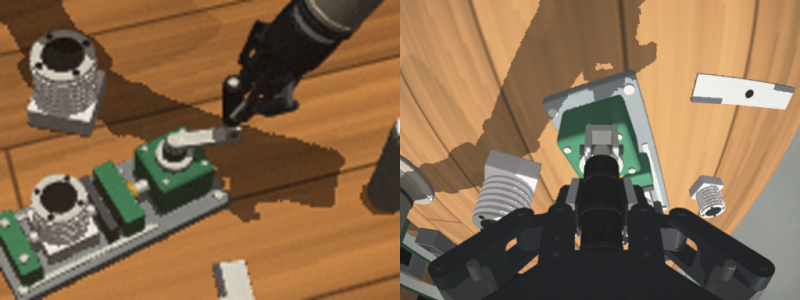

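The grip looks close to upright: scene panel (232,80–120), and in the wrist panel the hinge is straight below it. I'll release it, straighten the tool and grip it again from above with the jaws along the arm, so the pads square it up.

Call:
carry_out(offset=[[0,0,0],[0,0,0],[0,0,0],[0,0,-0.05],[0,0,-0.12],[0,0,-0.2],[0,0,-0.2]], turn=[[0,0,0],[0,0,0],[0,0,0],[0,0,0],[0,0,0],[0,0,0],[0,0,0]], hand=0)

```text
clock: 6.8
tcp_pos: [0.5783, 0.2382, 0.2874]
orientation: [2.069, 1.84, -0.509]
contact_force: [-0.5, 0.0, 1.3]
grip_width: 0.0853
```

Call:
carry_out(offset=[[0,0,0],[0,0,0],[0,0,0],[0,0,0],[0,0,0]], turn=[[0,0.09,0],[0,0.18,0],[0,0.27,0],[0,0.33,0],[0,0.33,0]])

```text
clock: 7.3
tcp_pos: [0.5783, 0.2294, 0.2825]
orientation: [2.354, 2.077, -0.0]
contact_force: [1.1, -0.5, -0.2]
grip_width: 0.0851
```

```bash
python3 goto.py "(.572,.183,.28)"; python3 -c "
from h import *
print(r.get_obs()['joints'].round(2))"; python3 e.py m2.png
```

```text
7.3 [0.5783 0.2294 0.2825] x [ 0.125  0.992 -0.001] z [ 0.001 -0.001 -1.   ] F [ 1.1 -0.5 -0.2] w 0.0851
offset [-0.094 -0.001  0.005]
[-0.03  0.42 -0.6   1.61  0.26  1.18 -0.82]
scene grip 0.63 [0.584 0.175 0.21 ] [293. 161.]
wrist grip 0.7 [0.571 0.187 0.219]
```

View pics/m2.png

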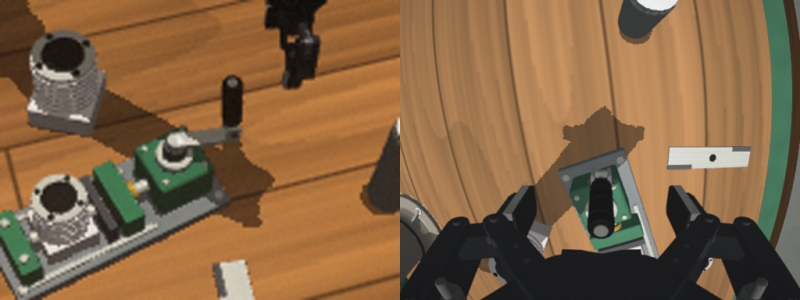

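Call:
carry_out(offset=[[-0.05,0,0],[-0.094,0,0.005],[-0.094,0,0.005],[-0.094,0,0.005]], turn=[[0,0,-0.1],[0,0,-0.2],[0,0,-0.3],[0,0,-0.35]])

```text
clock: 7.9
tcp_pos: [0.5716, 0.1879, 0.2793]
orientation: [-1.718, -2.629, 0.002]
contact_force: [1.3, 1.2, 0.3]
grip_width: 0.0854
```

```bash
python3 goto.py "(.572,.183,.28)"; python3 -c "
from h import *
print(r.get_obs()['joints'].round(2));f=imaging.grab_frame('scene')
for z in (.144,.238):
  for dy in (0,-.02): print(z,dy,(proj(f,(.572,.1827+dy,z))-[200,120])*2.5)"
```

```text
7.9 [0.5716 0.1879 0.2793] x [-0.401  0.916 -0.   ] z [-0.001 -0.001 -1.   ] F [1.3 1.2 0.3] w 0.0854
offset [-0.009 -0.003 -0.001]
[ 0.11  0.41 -0.71  1.66  0.29  1.18 -0.25]
0.144 0 [230.48312258 124.21292813]
0.144 -0.02 [216.04602776 127.69309352]
0.238 0 [237.28028613  80.76274676]
0.238 -0.02 [221.84044383  84.38312043]
```

Call:
carry_out(offset=[[-0.009,-0.003,0],[-0.009,-0.003,0],[-0.009,-0.003,0],[-0.009,-0.003,0],[-0.009,-0.003,0],[-0.009,-0.003,0],[-0.009,-0.003,0],[-0.009,-0.003,0]], turn=[[0,0,-0.1],[0,0,-0.2],[0,0,-0.3],[0,0,-0.4],[0,0,-0.5],[0,0,-0.6],[0,0,-0.7],[0,0,-0.7]])

```text
clock: 8.75
tcp_pos: [0.572, 0.1838, 0.2794]
orientation: [-0.176, -3.136, -0.0]
contact_force: [-0.4, 0.3, -0.2]
grip_width: 0.0858
```

```bash
python3 goto.py "(.572,.183,.197)"
```

```text
8.75 [0.572  0.1838 0.2794] x [-0.994  0.112  0.001] z [-0.001  0.    -1.   ] F [-0.4  0.3 -0.2] w 0.0858
offset [-0.    -0.002  0.165]
```

Call:
carry_out(offset=[[0,-0.002,0.06],[0,-0.002,0.12],[0,-0.002,0.165],[0,-0.002,0.165],[0,-0.002,0.165]], turn=[[0,0,0],[0,0,0],[0,0,0],[0,0,0],[0,0,0]])

```text
clock: 9.25
tcp_pos: [0.5721, 0.1823, 0.1977]
orientation: [-0.182, -3.136, -0.0]
contact_force: [-0.1, -0.2, 0.7]
grip_width: 0.0855
```

Call:
carry_out(offset=[[0,0,0],[0,0,0],[0,0,0],[0,0,0],[0,0,0],[0,0,0],[0,0,0]], turn=[[0,0,0],[0,0,0],[0,0,0],[0,0,0],[0,0,0],[0,0,0],[0,0,0]], hand=1, force=50)

```text
clock: 9.95
tcp_pos: [0.5725, 0.1814, 0.198]
orientation: [0.18, 3.135, -0.0]
contact_force: [-1.0, -1.6, 6.1]
grip_width: 0.0253
```

```bash
cat > crank.py <<'E'
from h import *
import sys
# clockwise circle about axis C; prints state, tangential force, and offsets for next 8 rows of `step` deg
C=np.array([.5625,.1085]);rad=float(sys.argv[2]) if len(sys.argv)>2 else .0745;step=float(sys.argv[1])
o=r.get_obs();R=Ro.from_rotvec(o["orientation"]).as_matrix();p=o["tcp_pos"];d=p[:2]-C;a=np.arctan2(d[1],d[0])
F=o["contact_force"];t=np.array([np.sin(a),-np.cos(a)]);u=d/np.hypot(*d)
print(o["clock"],p.round(4),"ang",round(np.degrees(a),1),"rad",np.hypot(*d).round(4),"F",F.round(1),"Ftan(resist)",(-F[:2]@t).round(1),"Frad",(F[:2]@u).round(1),"w",round(o["grip_width"],4),"x",R[:,0].round(3))
print([[round(float(v),3) for v in R.T@(np.r_[C+rad*np.array([np.cos(b),np.sin(b)]),.197]-p)/.5] for b in a-np.radians(step)*np.arange(1,9)])
E
python3 crank.py 8
```

```text
9.95 [0.5725 0.1814 0.198 ] ang 82.1 rad 0.0735 F [-1.  -1.6  6.1] Ftan(resist) 0.7 Frad -1.7 w 0.0253 x [-0.993  0.114 -0.001]
[[-0.021, 0.0, 0.002], [-0.041, -0.005, 0.002], [-0.06, -0.012, 0.002], [-0.078, -0.022, 0.002], [-0.095, -0.035, 0.002], [-0.11, -0.05, 0.002], [-0.122, -0.067, 0.002], [-0.132, -0.085, 0.002]]
```

Call:
carry_out(offset=[[-0.021,0,0],[-0.041,-0.005,0],[-0.06,-0.012,0],[-0.078,-0.022,0],[-0.095,-0.035,0],[-0.11,-0.05,0],[-0.122,-0.067,0],[-0.132,-0.085,0]], turn=[[0,0,0],[0,0,0],[0,0,0],[0,0,0],[0,0,0],[0,0,0],[0,0,0],[0,0,0]])

```text
clock: 10.75
tcp_pos: [0.6329, 0.1341, 0.1981]
orientation: [0.176, 3.136, 0.005]
contact_force: [-1.4, 4.9, 2.6]
grip_width: 0.0247
```

```bash
python3 crank.py 10; python3 e.py m3.png
```

```text
10.75 [0.6329 0.1341 0.1981] ang 20.0 rad 0.0749 F [-1.4  4.9  2.6] Ftan(resist) 5.0 Frad 0.4 w 0.0247 x [-0.994  0.112 -0.001]
[[-0.009, -0.025, 0.002], [-0.014, -0.05, 0.002], [-0.015, -0.076, 0.002], [-0.011, -0.102, 0.002], [-0.002, -0.126, 0.002], [0.01, -0.149, 0.002], [0.026, -0.169, 0.002], [0.046, -0.187, 0.001]]
scene grip 0.4 [0.644 0.132 0.207] [286. 181.]
wrist grip 0.91 [0.622 0.136 0.227] 
wrist grip 0.38 [0.62  0.127 0.196]
```

View pics/m3.png

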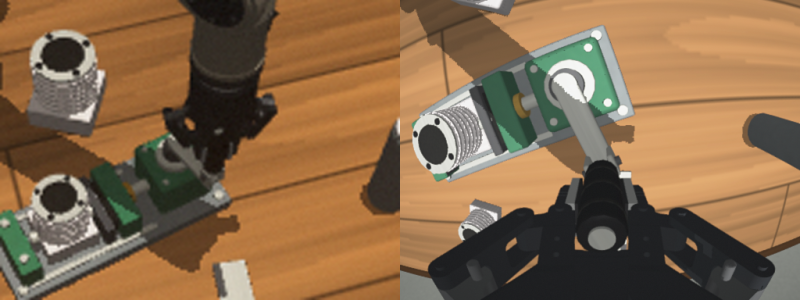

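The crank follows the hand, with the grip upright and 5.0 N tangential, which is the free-turning value. Winding on.

Call:
carry_out(offset=[[-0.009,-0.025,0],[-0.014,-0.05,0],[-0.015,-0.076,0],[-0.011,-0.102,0],[-0.002,-0.126,0],[0.01,-0.149,0],[0.026,-0.169,0],[0.046,-0.187,0]], turn=[[0,0,0],[0,0,0],[0,0,0],[0,0,0],[0,0,0],[0,0,0],[0,0,0],[0,0,0]])

```text
clock: 11.75
tcp_pos: [0.6005, 0.042, 0.1981]
orientation: [0.178, 3.133, 0.004]
contact_force: [3.5, 5.2, 3.7]
grip_width: 0.025
```

```bash
python3 crank.py 10
```

```text
11.75 [0.6005 0.042  0.1981] ang -60.2 rad 0.0766 F [3.5 5.2 3.7] Ftan(resist) 5.6 Frad -2.8 w 0.025 x [-0.994  0.114 -0.003]
[[0.025, -0.01, 0.002], [0.049, -0.02, 0.002], [0.074, -0.025, 0.002], [0.1, -0.025, 0.002], [0.126, -0.021, 0.002], [0.151, -0.013, 0.002], [0.173, -0.0, 0.002], [0.194, 0.016, 0.002]]
```

Call:
carry_out(offset=[[0.025,-0.01,0],[0.049,-0.02,0],[0.074,-0.025,0],[0.1,-0.025,0],[0.126,-0.021,0]], turn=[[0,0,0],[0,0,0],[0,0,0],[0,0,0],[0,0,0]])

```text
clock: 12.25
tcp_pos: [0.537, 0.0369, 0.198]
orientation: [0.182, 3.132, -0.001]
contact_force: [6.2, 0.5, 2.9]
grip_width: 0.0252
```

```bash
python3 crank.py 10
```

```text
12.25 [0.537  0.0369 0.198 ] ang -109.6 rad 0.076 F [6.2 0.5 2.9] Ftan(resist) 5.7 Frad -2.6 w 0.0252 x [-0.993  0.116 -0.004]
[[0.024, 0.011, 0.002], [0.047, 0.023, 0.002], [0.067, 0.039, 0.002], [0.085, 0.058, 0.002], [0.099, 0.08, 0.002], [0.108, 0.104, 0.002], [0.114, 0.13, 0.002], [0.115, 0.156, 0.002]]
```

Call:
carry_out(offset=[[0.024,0.011,0],[0.047,0.023,0],[0.067,0.039,0],[0.085,0.058,0],[0.099,0.08,0]], turn=[[0,0,0],[0,0,0],[0,0,0],[0,0,0],[0,0,0]])

```text
clock: 12.75
tcp_pos: [0.4924, 0.0821, 0.198]
orientation: [0.182, 3.133, -0.003]
contact_force: [7.5, -4.1, 3.0]
grip_width: 0.0249
```

```bash
python3 crank.py 10
```

```text
12.75 [0.4924 0.0821 0.198 ] ang -159.3 rad 0.0749 F [ 7.5 -4.1  3. ] Ftan(resist) 6.5 Frad -5.5 w 0.0249 x [-0.993  0.116 -0.004]
[[0.009, 0.024, 0.002], [0.015, 0.05, 0.002], [0.016, 0.076, 0.002], [0.012, 0.101, 0.002], [0.004, 0.126, 0.002], [-0.008, 0.149, 0.002], [-0.024, 0.17, 0.002], [-0.043, 0.187, 0.002]]
```

```bash
python3 crank.py 6 .073; python3 -c "
from h import *
save(imaging.grab_frame('top'),'t3.png',(185,145,325,235),5.5)"
```

```text
12.75 [0.4924 0.0821 0.198 ] ang -159.3 rad 0.0749 F [ 7.5 -4.1  3. ] Ftan(resist) 6.5 Frad -5.5 w 0.0249 x [-0.993  0.116 -0.004]
[[0.003, 0.016, 0.002], [0.008, 0.03, 0.002], [0.011, 0.045, 0.002], [0.013, 0.06, 0.002], [0.013, 0.076, 0.002], [0.011, 0.091, 0.002], [0.008, 0.106, 0.002], [0.004, 0.12, 0.002]]
```

View pics/t3.png

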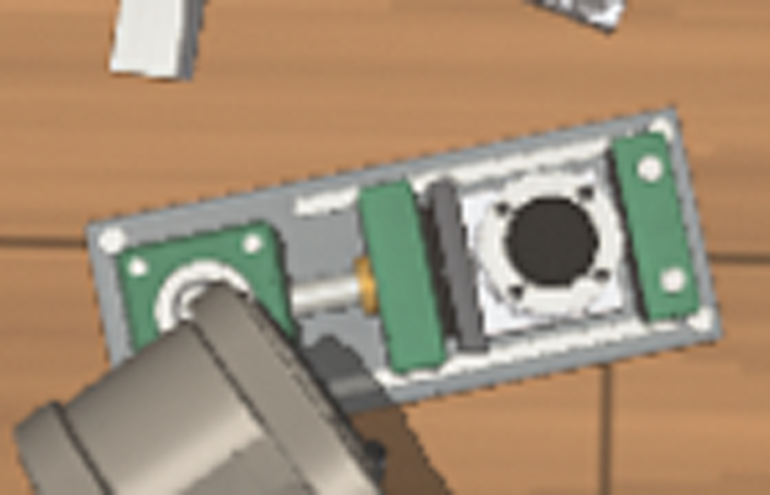

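The jaw is now touching the cylinder at crop (475,265). About 10 crop px (a few mm) remain between the foot and the fixed jaw near (630,250). I'll continue in smaller steps with a slightly smaller radius.

Call:
carry_out(offset=[[0.003,0.016,0],[0.008,0.03,0],[0.011,0.045,0],[0.013,0.06,0],[0.013,0.076,0],[0.011,0.091,0]], turn=[[0,0,0],[0,0,0],[0,0,0],[0,0,0],[0,0,0],[0,0,0]])

```text
clock: 13.4
tcp_pos: [0.4911, 0.1278, 0.1979]
orientation: [0.182, 3.136, -0.005]
contact_force: [-0.4, -4.9, 12.1]
grip_width: 0.0248
```

```bash
python3 crank.py 6 .0735
```

```text
13.4 [0.4911 0.1278 0.1979] ang 164.9 rad 0.0739 F [-0.4 -4.9 12.1] Ftan(resist) 4.9 Frad -0.9 w 0.0248 x [-0.993  0.115 -0.   ]
[[-0.004, 0.015, 0.002], [-0.009, 0.03, 0.002], [-0.015, 0.044, 0.002], [-0.022, 0.057, 0.002], [-0.031, 0.07, 0.002], [-0.041, 0.081, 0.002], [-0.053, 0.092, 0.001], [-0.065, 0.101, 0.001]]
```

Call:
carry_out(offset=[[-0.004,0.015,-0.001],[-0.009,0.03,-0.001],[-0.015,0.044,-0.001],[-0.022,0.057,-0.001],[-0.031,0.07,-0.001],[-0.041,0.081,-0.001]], turn=[[0,0,0],[0,0,0],[0,0,0],[0,0,0],[0,0,0],[0,0,0]])

```text
clock: 14.0
tcp_pos: [0.5157, 0.1654, 0.1979]
orientation: [-0.181, -3.135, 0.006]
contact_force: [-2.3, -5.9, 10.7]
grip_width: 0.025
```

```bash
python3 crank.py 6 .0735
```

```text
14.0 [0.5157 0.1654 0.1979] ang 129.5 rad 0.0737 F [-2.3 -5.9 10.7] Ftan(resist) 5.5 Frad -3.1 w 0.025 x [-0.993  0.115  0.001]
[[-0.011, 0.01, 0.002], [-0.024, 0.02, 0.002], [-0.037, 0.028, 0.002], [-0.051, 0.034, 0.002], [-0.065, 0.039, 0.002], [-0.08, 0.043, 0.002], [-0.096, 0.044, 0.002], [-0.111, 0.045, 0.002]]
```

Still at the free-turning force. Continuing.

Call:
carry_out(offset=[[-0.011,0.01,0],[-0.024,0.02,0],[-0.037,0.028,0],[-0.051,0.034,0],[-0.065,0.039,0],[-0.08,0.043,0]], turn=[[0,0,0],[0,0,0],[0,0,0],[0,0,0],[0,0,0],[0,0,0]])

```text
clock: 14.6
tcp_pos: [0.5572, 0.1822, 0.1979]
orientation: [-0.18, -3.134, 0.006]
contact_force: [-5.2, -6.7, 12.0]
grip_width: 0.0246
```

```bash
python3 crank.py 6 .0735
```

```text
14.6 [0.5572 0.1822 0.1979] ang 94.1 rad 0.0739 F [-5.2 -6.7 12. ] Ftan(resist) 5.6 Frad -6.4 w 0.0246 x [-0.993  0.115  0.002]
[[-0.015, 0.001, 0.002], [-0.031, 0.002, 0.002], [-0.046, 0.001, 0.002], [-0.061, -0.002, 0.002], [-0.076, -0.007, 0.002], [-0.09, -0.012, 0.002], [-0.104, -0.02, 0.002], [-0.117, -0.028, 0.002]]
```

Call:
carry_out(offset=[[-0.015,-0.001,-0.001],[-0.031,-0.001,-0.002],[-0.046,-0.002,-0.002],[-0.06,-0.005,-0.002],[-0.074,-0.01,-0.002]], turn=[[0,0,0],[0,0,0],[0,0,0],[0,0,0],[0,0,0]])

```text
clock: 15.1
tcp_pos: [0.5922, 0.1761, 0.1981]
orientation: [-0.176, -3.133, -0.002]
contact_force: [-4.4, 3.4, 2.6]
grip_width: 0.0247
```

```bash
python3 crank.py 6 .0735
```

```text
15.1 [0.5922 0.1761 0.1981] ang 66.3 rad 0.0739 F [-4.4  3.4  2.6] Ftan(resist) 5.4 Frad 1.3 w 0.0247 x [-0.994  0.112  0.004]
[[-0.014, -0.006, 0.002], [-0.028, -0.013, 0.002], [-0.041, -0.021, 0.002], [-0.053, -0.031, 0.002], [-0.064, -0.041, 0.002], [-0.074, -0.053, 0.002], [-0.083, -0.066, 0.002], [-0.09, -0.08, 0.002]]
```

Call:
carry_out(offset=[[-0.014,-0.006,0],[-0.028,-0.013,0],[-0.041,-0.021,0],[-0.053,-0.031,0],[-0.064,-0.041,0],[-0.074,-0.053,0]], turn=[[0,0,0],[0,0,0],[0,0,0],[0,0,0],[0,0,0],[0,0,0]])

```text
clock: 15.7
tcp_pos: [0.6262, 0.1472, 0.1981]
orientation: [-0.174, -3.134, -0.006]
contact_force: [-2.1, 7.0, -0.3]
grip_width: 0.0245
```

```bash
python3 crank.py 6 .074
```

```text
15.7 [0.6262 0.1472 0.1981] ang 31.2 rad 0.0746 F [-2.1  7.  -0.3] Ftan(resist) 7.1 Frad 1.8 w 0.0245 x [-0.994  0.111  0.003]
[[-0.008, -0.013, 0.002], [-0.015, -0.027, 0.002], [-0.021, -0.041, 0.002], [-0.026, -0.056, 0.002], [-0.029, -0.071, 0.002], [-0.03, -0.087, 0.002], [-0.029, -0.102, 0.002], [-0.027, -0.118, 0.002]]
```

It is starting to stiffen, at 7.1 N. Going about 24° more.

Call:
carry_out(offset=[[-0.008,-0.013,0],[-0.015,-0.027,0],[-0.021,-0.041,0],[-0.026,-0.056,0],[-0.026,-0.056,0]], turn=[[0,0,0],[0,0,0],[0,0,0],[0,0,0],[0,0,0]])

```text
clock: 16.2
tcp_pos: [0.6373, 0.1161, 0.1982]
orientation: [-0.178, -3.136, -0.004]
contact_force: [2.0, 4.4, -2.1]
grip_width: 0.0248
```

```bash
python3 crank.py 4 .074; python3 -c "
from h import *
save(imaging.grab_frame('top'),'t4.png',(185,145,325,235),5.5)"
```

```text
16.2 [0.6373 0.1161 0.1982] ang 5.8 rad 0.0752 F [ 2.   4.4 -2.1] Ftan(resist) 4.2 Frad 2.5 w 0.0248 x [-0.994  0.113  0.001]
[[0.001, -0.011, 0.002], [-0.001, -0.021, 0.002], [-0.001, -0.031, 0.002], [-0.001, -0.042, 0.002], [0.0, -0.052, 0.002], [0.002, -0.062, 0.002], [0.004, -0.072, 0.002], [0.008, -0.082, 0.002]]
```

View pics/t4.png

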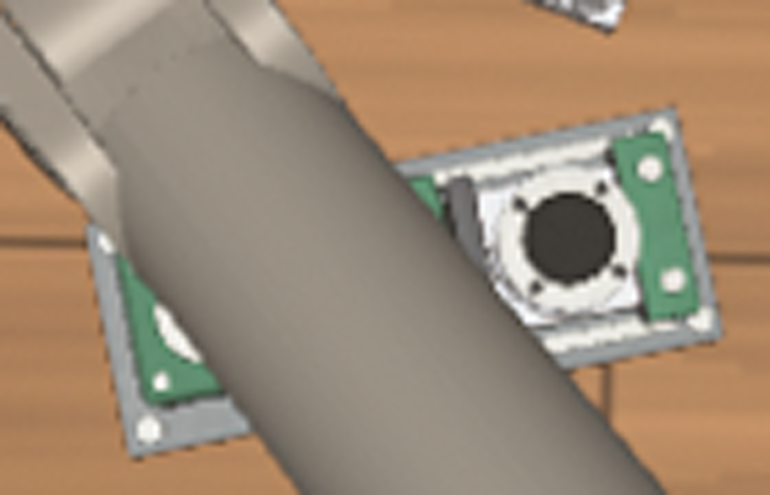

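The cylinder foot is now against the fixed jaw at crop (635,240). The last reading was taken after a hold, so it only shows relaxed friction. I'll measure again at the end of a small motion.

Call:
carry_out(offset=[[0,-0.011,0],[-0.001,-0.021,0]], turn=[[0,0,0],[0,0,0]])

```text
clock: 16.45
tcp_pos: [0.6374, 0.1072, 0.1982]
orientation: [0.175, 3.135, 0.007]
contact_force: [6.2, 8.6, -6.9]
grip_width: 0.0249
```

```bash
python3 crank.py 4 .074
```

```text
16.45 [0.6374 0.1072 0.1982] ang -1.0 rad 0.0749 F [ 6.2  8.6 -6.9] Ftan(resist) 8.7 Frad 6.1 w 0.0249 x [-0.994  0.111 -0.002]
[[0.001, -0.01, 0.002], [0.001, -0.021, 0.002], [0.002, -0.031, 0.002], [0.004, -0.041, 0.002], [0.006, -0.051, 0.002], [0.009, -0.061, 0.002], [0.013, -0.071, 0.002], [0.017, -0.08, 0.002]]
```

The moving reading is 8.7 N, which is consistent with 7.1 N at 31° plus 3 N/rad, so the clamp is firm (about 80 N). Now I'll ease the grip, align the hand with the arm and re-check.

Call:
carry_out(offset=[[0,0,0],[0,0,0],[0,0,0],[0,0,0]], turn=[[0,0,-0.03],[0,0,-0.063],[0,0,-0.063],[0,0,-0.063]], force=25)

```text
clock: 16.85
tcp_pos: [0.6376, 0.1059, 0.1982]
orientation: [0.029, 3.14, 0.004]
contact_force: [6.5, 5.3, -4.6]
grip_width: 0.0246
```

```bash
python3 crank.py 4 .074
```

```text
16.85 [0.6376 0.1059 0.1982] ang -2.0 rad 0.0751 F [ 6.5  5.3 -4.6] Ftan(resist) 5.5 Frad 6.3 w 0.0246 x [-1.     0.018 -0.002]
[[0.003, -0.01, 0.002], [0.004, -0.021, 0.002], [0.006, -0.031, 0.002], [0.009, -0.041, 0.002], [0.012, -0.05, 0.002], [0.016, -0.06, 0.002], [0.021, -0.069, 0.002], [0.026, -0.078, 0.002]]
```

Call:
carry_out(offset=[[0.03,0,0.004],[0.057,0,0.016],[0.081,0,0.035],[0.099,0,0.059],[0.11,0,0.087],[0.113,0,0.116],[0.113,0,0.12],[0.113,0,0.12]], turn=[[0,-0.05,0],[0,-0.1,0],[0,-0.16,0],[0,-0.22,0],[0,-0.28,0],[0,-0.33,0],[0,-0.33,0],[0,-0.33,0]])

```text
clock: 17.65
tcp_pos: [0.5797, 0.1074, 0.1389]
orientation: [0.021, 2.646, -0.005]
contact_force: [-3.8, 3.5, 4.3]
grip_width: 0.0248
```

```bash
python3 goto.py "(.58,.107,.2)"
```

```text
17.65 [0.5797 0.1074 0.1389] x [-0.879  0.014 -0.476] z [ 0.476 -0.007 -0.88 ] F [-3.8  3.5  4.3] w 0.0248
offset [-0.059 -0.001 -0.107]
```

Call:
carry_out(offset=[[0,0,0],[0,0,0],[0,0,0],[0,0,0],[0,0,-0.06],[0,0,-0.13],[0,0,-0.2],[0,0,-0.25]], turn=[[0,0,0],[0,0,0],[0,0,0],[0,0,0],[0,0,0],[0,0,0],[0,0,0],[0,0,0]], hand=0)

```text
clock: 18.45
tcp_pos: [0.5203, 0.107, 0.2502]
orientation: [0.026, 2.646, -0.007]
contact_force: [0.0, -0.3, 0.5]
grip_width: 0.0854
```

```bash
python3 goto.py "(.58,.107,.2)";python3 e.py m4.png
```

```text
18.45 [0.5203 0.107  0.2502] x [-0.88   0.017 -0.475] z [ 0.475 -0.009 -0.88 ] F [ 0.  -0.3  0.5] w 0.0854
offset [-0.057  0.002  0.145]
scene grip 0.55 [0.593 0.105 0.164] [272. 177.]
wrist grip 0.96 [0.567 0.107 0.162]
```

View pics/m4.png

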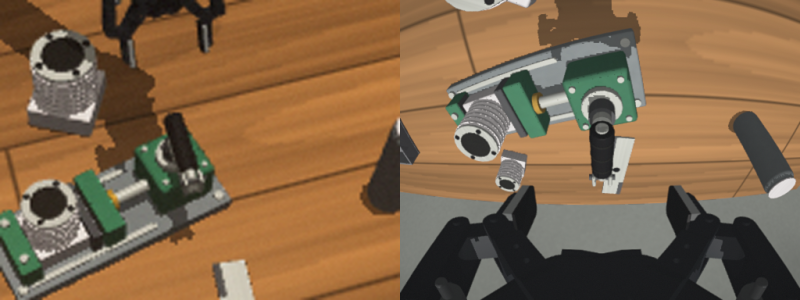

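The grip looks nearly folded: free end at scene panel (175,118), hinge at (205,185). I can't tell from this whether it lies fully flat, so I'll press it down gently with the closed fingertips.

Call:
carry_out(offset=[[0,0,0],[0,0,0],[0,0,0],[0,0,0],[0,0,0],[0,0,0]], turn=[[0,0.08,0],[0,0.16,0],[0,0.24,0],[0,0.33,0],[0,0.33,0],[0,0.33,0]], hand=1)

```text
clock: 19.25
tcp_pos: [0.521, 0.1067, 0.2467]
orientation: [-0.032, -3.14, -0.001]
contact_force: [-1.0, 0.3, 0.3]
grip_width: 0.0005
```

```bash
python3 goto.py "(.568,.1075,.19)"; python3 -c "
from h import *
print(r.nose_length);f=imaging.grab_frame('scene')
for th in (0,.15,.3):
  print(th,(proj(f,(.6375-.094*np.cos(th),.107,.144+.094*np.sin(th)))-[200,120])*2.5)"
```

```text
19.25 [0.521  0.1067 0.2467] x [-1.     0.02   0.001] z [-0.001  0.    -1.   ] F [-1.   0.3  0.3] w 0.0005
offset [-0.094  0.004  0.113]
0.014
0 [169.0462041  120.16251158]
0.15 [169.63202794 114.65178957]
0.3 [170.69963226 110.43862275]
```

Call:
carry_out(offset=[[-0.05,0.002,0.05],[-0.094,0.004,0.1],[-0.094,0.004,0.113],[-0.094,0.004,0.123],[-0.094,0.004,0.133],[-0.094,0.004,0.143],[-0.094,0.004,0.149],[-0.094,0.004,0.152]], turn=[[0,0,0],[0,0,0],[0,0,0],[0,0,0],[0,0,0],[0,0,0],[0,0,0],[0,0,0]])

```text
clock: 20.1
tcp_pos: [0.5678, 0.1079, 0.1731]
orientation: [0.031, 3.141, -0.0]
contact_force: [-0.6, -0.1, 1.3]
grip_width: 0.0001
```

```bash
python3 goto.py "(.568,.1075,.168)"
```

```text
20.1 [0.5678 0.1079 0.1731] x [-1.     0.02  -0.001] z [ 0.001 -0.    -1.   ] F [-0.6 -0.1  1.3] w 0.0001
offset [-0.    -0.001  0.01 ]
```

Call:
carry_out(offset=[[0,0,0.002],[0,0,0.004],[0,0,0.006],[0,0,0.008],[0,0,0.008]], turn=[[0,0,0],[0,0,0],[0,0,0],[0,0,0],[0,0,0]])

```text
clock: 20.6
tcp_pos: [0.5681, 0.1088, 0.1704]
orientation: [0.03, 3.141, 0.0]
contact_force: [-6.1, 0.1, 12.0]
grip_width: 0.0
```

The tip stopped at z≈0.156 with 12 N. The flat grip's top is at 0.157, so it is down. Retreating and checking.

Call:
carry_out(offset=[[0,0,-0.05],[0,0,-0.12],[0.1,0,-0.2],[0.2,-0.1,-0.2],[0.2,-0.2,-0.2],[0.2,-0.3,-0.2],[0.2,-0.4,-0.2],[0.2,-0.4,-0.2]], turn=[[0,0,0],[0,0,0],[0,0,0],[0,0,0],[0,0,0],[0,0,0],[0,0,0],[0,0,0]])

```text
clock: 21.4
tcp_pos: [0.4632, -0.0955, 0.2688]
orientation: [0.041, 3.141, -0.004]
contact_force: [0.1, 0.4, 0.6]
grip_width: -0.0001
```

```bash
python3 goto.py "(.568,.1075,.168)"; python3 -c "
from h import *
f=imaging.grab_frame('top');g=imaging.grab_frame('scene')
a=cv2.resize(f['pixels'][145:235,195:315],(400,300),interpolation=cv2.INTER_CUBIC);b=cv2.resize(g['pixels'][140:245,190:330],(400,300),interpolation=cv2.INTER_CUBIC)
cv2.imwrite('pics/fin.png',np.hstack([a,b])[:,:,::-1])
for q in ['spray_can','screwdriver','mower_blade','parts_tray','cylinder']: find(q,'scene',g)
"
```

```text
21.4 [ 0.4632 -0.0955  0.2688] x [-1.     0.026 -0.   ] z [ 0.    -0.002 -1.   ] F [0.1 0.4 0.6] w -0.0001
offset [-0.199  0.412  0.201]
scene spray_can 0.72 [0.677 0.389 0.124] [362. 184.]
scene spray_can 0.49 [0.795 0.138 0.006] [298. 250.]
scene spray_can 0.4 [ 0.665 -0.423  0.006] [122. 259.]
scene screwdriver 0.66 [ 0.5   -0.42   0.017] [117. 214.]
scene mower_blade 0.79 [0.798 0.14  0.006] [299. 251.]
scene mower_blade 0.56 [ 0.628 -0.124  0.058] [207. 219.]
scene mower_blade 0.23 [0.592 0.108 0.156] [272. 178.]
scene parts_tray 0.73 [ 0.661 -0.422  0.003] [122. 258.]
scene cylinder 0.69 [ 0.623 -0.076  0.112] [220. 206.]
scene cylinder 0.64 [ 0.778 -0.091  0.072] [228. 256.]
scene cylinder 0.62 [ 0.406 -0.004  0.102] [226. 151.]
```

View pics/fin.png

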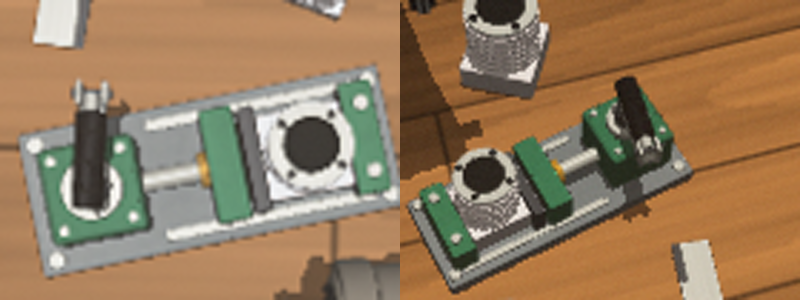

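The final views show the grip folded over the arm and the cylinder square between both jaws. The bystanders haven't moved. Handing in.

```bash
python3 -c "
from bench import r
print(r.hand_in())"
```

```text
the job is handed in; nothing more can be done
None
```

The cylinder is clamped against the fixed jaw, the grip is folded flat, and I handed the job in at about 21 s. The hand-in reports no verdict.

- **Grip up:** I swung it up, released it, and gripped it again with the jaws along the arm so the pads squared it. Just before the second grip, the picture put it about 5 mm (0.06 rad) short of upright.
- **Winding:** I turned the crank clockwise about 1.2 turns. The force at the grip held at about 5–5.7 N, apart from one 6.5 N reading part-way. It then rose to 7.1 N and finally 8.7 N while turning, which I take as about 80 N between the jaws.
- **Folding down:** I folded the grip and pressed it with closed fingertips. They stopped at z ≈ 0.156 m under 12 N; the top of a flat grip is at 0.157 m.
- **Final pictures:** The cylinder stands square against the fixed jaw, the other things on the bench are within about 4 mm of where they started, and the robot touches nothing.

**Not confirmed:**
- The clamping force is inferred from the grip force; I did not measure it directly.
- One reading of 4.2 N, taken after a hold, disagreed with the others. I set it aside because friction relaxes when the crank is still, and measured again in motion.
- I also saw sideways forces of up to about 6 N at the grip while winding, from a small error in my estimate of the crank centre.

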